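# Put the mended blender's jug back on its motor base

## Task

The mended blender's jug is lying on its side. Pick it up, stand it upright on its foot on the table, clear of its motor base, and let go of it; then take it up again and lower it gently onto the motor base the right way round, so that the base's thick and thin pegs go into their matching holes under the jug and the jug sits upright and fully home. Leave the other things on the table where they are.

Things in the scene. Friction and masses are not known exactly. Their poses are not given: they have to be found in the camera images.
- jug: Blender jug, closed, 0.2-0.45 kg: block 80 (x) x 60 (y) x 150 (z) mm, white with grey foot, lid and handle. Origin: centre of that block; +z to the lid, +x to the handle side. At the start it lies on its -x side, handle up, lid end towards world +y (robot's left) give or take 30 deg, upper side of the block 83 mm above the table. The table's mat is 3 mm thick.
- jug_foot (a point): Centre of the jug's underside (jug frame 0, 0, -75 mm), axes as the jug's. Two round holes 30 mm deep open in the underside at y = 0: one 21 mm wide at x = -18 mm, one 15 mm wide at x = +18 mm (handle side).
- thick_hole (a point): Mouth of the wide (21 mm) hole in the jug's underside (jug frame -18, 0, -75 mm).
- jug_grip (a point): Grip point of the solid bar on the middle of the lid (jug frame 0, 0, 98 mm). The bar is 50 mm long in x, 16 mm wide in y and rises 34 mm above the lid's face (z = 75 to 109 mm): fingers close along the jug's y.
- jug_handle (a point): Middle of the handle's upright bar (jug frame 72, 0, -15 mm). The handle is an 18 mm wide (y) loop from z = -50 to +20 mm, reaching x = 79 mm; its bar is 14 mm thick with a 25 mm gap to the block.
- base: Blender motor base, fixed: white rounded block 130 (x) x 120 (y) x 58 mm with a grey deck 104 x 86 mm on it, deck face 75 mm above the underside; a black dial on its -y side, which faces the robot give or take 35 deg. Origin: centre of its underside, 3 mm above the table. With the jug seated, jug and base axes are parallel: the handle is over the +x side, that of the thin peg.
- base_seat (a point): Centre of the base's deck, 75 mm above its underside: the jug's underside centre comes here. Axes as the base's.
- thick_peg (a point): Root of the thick steel peg on the deck (base frame -18, 0, 75 mm): 18 mm across, 22 mm high, the top 7 mm tapered.
- thin_peg (a point): Root of the thin steel peg on the deck (base frame +18, 0, 75 mm): 12 mm across, 22 mm high, the top 7 mm tapered.
- screwdriver: Bystander: screwdriver, 200 mm long, lying along its x. Leave it.
- pliers: Bystander: pliers, 165 by 75 mm, 16 mm thick, lying along their x. Leave them.
- side_handle: Bystander: side handle of a drill, grey grip and black clamp, 165 mm long along its x, 46 mm wide, up to 42 mm high. Leave it.
- multimeter: Bystander: black multimeter lying flat, 160 (x) by 85 by 45 mm. Leave it.
- tub: Bystander: clear round tub of connectors, 94 mm wide, 55 mm high. Leave it.
- tub_lid: Bystander: white round lid, 96 mm wide, 8 mm thick. Leave it.
- shell: Bystander: red plastic housing cover, 140 mm long along its x, 38 mm wide, 34 mm high. Leave it.

How it is judged:
By the outcome, as a careful person would: the job done as asked, in the order asked, and still so for the second after the job is handed in, with the robot touching nothing.
It also fails if it takes over 58 s, if anything falls off the work surface, if the arm or the gripper's body presses on something with over 40 N, if the wrist force passes 120 N, or if a joint passes its speed limit or range.

## Robot

A 7-joint arm with a two-finger parallel gripper is mounted at the origin on the work surface. World frame = base frame: x ahead of the robot, y to its left, z up, the work surface at z = 0. Lengths are in mm, angles in degrees, forces in N, time in s.
With the tool pointing down it reaches from about 350 to 900 mm from the base axis. Payload 8.1 kg.
Tool frame: the origin (TCP) lies midway between the tips of the shut fingers; the grasp point (between the pads) lies r.hold_point_z behind it (r.hold_point_z is the distance from the TCP to the grasp point, in mm); z points along the fingers, y is the line along which they close (so a half turn about z gives the same grasp; the last joint's range is limited). The gripper opens to 85 mm and grips with 20 to 120 N. Pads are 22 mm wide; open, the fingers measure 114 mm over their backs; the gripper's body (76 mm by 85 mm) begins 54 mm behind the grasp point. The pads swing forward as they close: fully open they stand 13 mm farther back than shut.
Start: joints at [59.611, 24.895, 1.432, 90.138, -0.665, 64.973, -4.303], TCP at [259.273, -568.699, 231.323] pointing down, gripper open.
Joint ranges: [-149.89, 149.89], [-25.12, 119.58], [-72.63, 75.52], [4.76, 147.25], [-75.54, 255.54], [6.69, 114.76], [-157.13, 157.13]. Speed limits (degrees/s): [127.2, 127.2, 172.46, 172.46, 180, 180, 180].

## Interface

Orientations are given as [roll, pitch, yaw] about the fixed x, y, z axes, in that order (R = Rz(yaw) Ry(pitch) Rx(roll)).
In Python, from rig import r, optics gives the robot as it stands. The module is installed in compiled form; this text tells all that it offers.
- The arm moves only by the tool apply_moves, never from a script. Its argument "targets" is a list of rows, each a list of 7 numbers: the turn, a rotation vector about the tool's x, y, z in rad, then the shift along the tool's x, y, z in m, then the finger opening in m, from 0 to 0.0854. A call has 1 to 20 rows; each row shifts and turns the commanded pose from where the row before left it, along the tool's axes as they then stand; what a row does not reach is not made up. A row lasts 1/8 s, in which the tool goes at most 62.5 mm and 10.7 degrees, less where a joint would pass 70% of its speed; a pose out of reach is approached as far as the arm can. A call is refused whole if a number of a shift passes 0.0625 or a number of a turn 0.188, either way. A call with a gripper value outside its range is refused whole. The fingers move at their own pace and stop on an object; the grip force is fixed at half the most. Time passes only in rows, so rows that do not move let the fingers close. It gives the time, the measured TCP pose, the force, the opening and the grip force at its end, in the units of the state.
- r.read_state(): the state, without advancing time (a new reading comes with each control period).
- optics.read_camera(name): name is "scene" or "top"; returns a dict with "frame" (400x640x3 uint8, red, green, blue), "range_z" (400x640 float32, mm along the optical axis (not along the pixel's ray), 0 where there is no reading), "vertical_fov" (degrees; the focal length in pixels is half the picture's height over the tangent of half this angle, whatever the lens; pixels are square), "cx", "cy" (the principal point, pixels), "world_from_camera" (4x4, takes a point from camera to world coordinates). Camera axes: x right, y down, z forward; pixel columns grow to the right and rows downward; lengths in mm; the calibration is good to about 2 mm. A picture is of the moment at which its call begins.
- r.sign_off(): hands the job in; it is judged then, once.
The state is a dict: "time_s": time; "joints": joint angles; "joint_velocities": joint speeds; "joint_torque": joint torques, N m; "eef_pos": TCP position; "orientation": TCP orientation; "force": force on the tool from outside, world axes, zero at the start; "moment": the same for the moment, N m; "gripper_width": opening from 0.0 (shut) to 1.0 (fully open); "grasp_force": force on a finger pad.
Only numpy, scipy, OpenCV 4.12 (cv2) and the standard library are available. Lean on these libraries where they do the work, as an engineer would, in place of code of your own. Each camera call takes 0.05 s, during which the arm holds its last target. There are 200 camera calls.

## Working session

There is one attempt and no reset: what is moved stays moved. The work goes in short steps, Python scripts to look and compute and a tool call to move; the robot and the scene stay as the last step left them, time stands still between calls to the robot, and variables do not carry over. Pictures are saved under pics/ and viewed, at most 10 in all, crops included, and the job is handed in when it is done.

Besides the shell and the picture viewer there is one more tool, called in YAML: its name, and indented under it one key for each argument. apply_moves: Moves the arm, as the interface text tells. Its arguments: {"type":"object","properties":{"targets":{"type":"array"}},"required":["targets"]}

```bash
mkdir -p pics
cat > h.py <<'E'
import numpy as np, cv2
from rig import r, optics
def cam(n):
    c=optics.read_camera(n); return c
def pts(c):
    d=c["range_z"]; h,w=d.shape; f=h/2/np.tan(np.radians(c["vertical_fov"]/2))
    u,v=np.meshgrid(np.arange(w),np.arange(h))
    P=np.stack([(u-c["cx"])/f*d,(v-c["cy"])/f*d,d],-1)
    T=np.array(c["world_from_camera"]); W=P@T[:3,:3].T+T[:3,3]; W[d<=0]=np.nan
    return W
def save(c,n): cv2.imwrite("pics/"+n,c["frame"][:,:,::-1])
E
python3 - <<'E'
from h import *
s=r.read_state(); print({k:s[k] for k in("time_s","eef_pos","orientation","force","gripper_width")},r.hold_point_z)
for n in("scene","top"):
    c=cam(n); save(c,n+"0.png"); print(n,c["vertical_fov"],c["cx"],c["cy"],np.round(c["world_from_camera"],3).tolist())
    np.savez(n+"0.npz",W=pts(c),f=c["frame"])
E
```

```text
{'time_s': 0.0, 'eef_pos': array([ 259.03525379, -568.21457984,  230.51536461]), 'orientation': array([-1.79907853e+02,  8.08299720e-03,  2.45075597e+01]), 'force': array([ 0.160916  , -0.24729265,  0.06296591]), 'gripper_width': 1.0026810723989523} 18.700000000000003
scene 50.13770011734844 314.6770317463832 204.48493699198627 [[0.724, 0.468, -0.506, 1169.507], [0.689, -0.497, 0.527, -689.421], [-0.005, -0.731, -0.683, 998.506], [0.0, 0.0, 0.0, 1.0]]
top 57.34643042615542 319.4523378610916 199.68225341919327 [[-0.001, -0.976, 0.219, 289.075], [-1.0, -0.0, -0.003, -17.328], [0.003, -0.219, -0.976, 1250.048], [0.0, 0.0, 0.0, 1.0]]
```

View pics/top0.png

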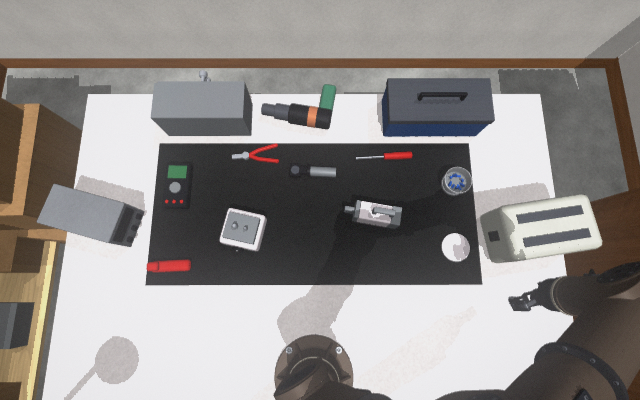

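View pics/scene0.png

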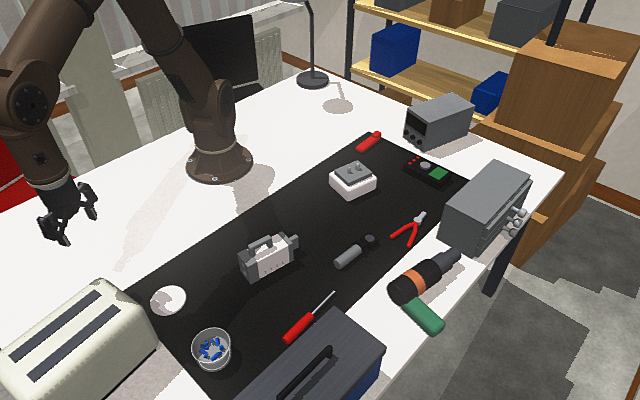

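The top view shows the jug at about (375,213) with its lid bar at (347,210), to the left (+y). The base is at (243,230) with its dial at (237,250) and pegs at (235,226) and (246,229). The scene view agrees.

```bash
cat > m.py <<'E'
import numpy as np,cv2
for n in("top","scene"):
    d=np.load(n+"0.npz"); W=d["W"]; x,y,z=W[...,0],W[...,1],W[...,2]
    near=(x>250)&(x<520)
    mat=near&(y>-50)&(y<0)|0
    for nm,ylo,yhi in(("jug",-350,60),("base",150,380)):
        reg=near&(y>ylo)&(y<yhi)&(z>12)
        k,l,st,_=cv2.connectedComponentsWithStats(reg.astype(np.uint8))
        order=np.argsort(-st[1:,4])[:4]+1
        for i in order:
            q=W[l==i]
            if len(q)>150: print(n,nm,len(q),q.min(0).round(),q.max(0).round())
        if nm=="base":
            i=order[0]; 
            for a,b,t in((72,83,"deck"),(88,110,"pegs"),(54,66,"body")):
                q=W[(l==i)&(z>a)&(z<b)]
                if len(q)>3:
                    print(t,len(q),"medz",np.median(q[:,2]).round(1),"rect",cv2.minAreaRect(q[:,:2].astype(np.float32)))
        else:
            i=order[0]
            for a,b,t in((78,88,"side"),(110,130,"handle top"),(60,73,"bar")):
                q=W[(l==i)&(z>a)&(z<b)]
                if len(q)>3: print(t,len(q),"medz",np.median(q[:,2]).round(1),"rect",cv2.minAreaRect(q[:,:2].astype(np.float32)))
    q=W[(x>300)&(x<450)&(y>60)&(y<140)]; print("matz",np.nanmedian(q[:,2]))
E
python3 m.py
python3 - <<'E'
import cv2,numpy as np
a=cv2.imread("pics/top0.png")
o=np.hstack([cv2.resize(a[185:245,325:415],None,fx=4.4,fy=4.4,interpolation=0),cv2.resize(a[195:255,200:290],None,fx=4.4,fy=4.4,interpolation=0)])
b=cv2.imread("pics/scene0.png")
o2=np.hstack([cv2.resize(b[225:285,225:315],None,fx=4.4,fy=4.4,interpolation=0),cv2.resize(b[150:210,310:400],None,fx=4.4,fy=4.4,interpolation=0)])
cv2.imwrite("pics/z0.png",np.vstack([o,o2]))
E
```

```text
top jug 789 [ 467. -286.   12.] [ 520. -116.  127.]
side 426 medz 82.6 rect ((506.7327880859375, -209.56768798828125), (150.44479370117188, 53.2110481262207), 79.69815063476562)
handle top 134 medz 120.9 rect ((507.95294189453125, -224.6398162841797), (69.94867706298828, 18.989646911621094), 79.87803649902344)
bar 44 medz 67.6 rect ((499.7022705078125, -195.2978515625), (158.61520385742188, 35.12699508666992), 79.491455078125)
top base 1502 [388. 160.  13.] [520. 308. 103.]
deck 794 medz 77.0 rect ((461.3782958984375, 233.87451171875), (104.43699645996094, 86.02828979492188), 77.39027404785156)
pegs 33 medz 96.1 rect ((462.7169494628906, 235.3905487060547), (47.2344856262207, 15.766396522521973), 82.91317749023438)
body 458 medz 59.0 rect ((455.3470153808594, 234.99026489257812), (127.6672592163086, 129.88095092773438), 77.27445983886719)
matz 2.4378208418878557
scene jug 682 [ 467. -287.   12.] [ 520. -134.  125.]
side 369 medz 82.2 rect ((506.73150634765625, -208.95843505859375), (147.90672302246094, 51.98344421386719), 79.26933288574219)
handle top 158 medz 120.0 rect ((508.24945068359375, -224.5424346923828), (69.80646514892578, 20.776052474975586), 85.32756805419922)
bar 19 medz 65.8 rect ((491.4263916015625, -280.8481750488281), (2.4011640548706055, 50.43782043457031), 79.85124206542969)
scene base 1117 [392. 159.  12.] [520. 293. 104.]
deck 449 medz 77.0 rect ((463.09466552734375, 235.17530822753906), (109.27256774902344, 92.86376953125), 77.43864440917969)
pegs 36 medz 94.0 rect ((462.3289794921875, 236.25192260742188), (49.22345733642578, 17.995262145996094), 71.41026306152344)
body 244 medz 59.2 rect ((457.2602233886719, 226.19122314453125), (122.90093231201172, 122.41717529296875), 87.1048583984375)
matz 2.0011998237679904
```

View pics/z0.png

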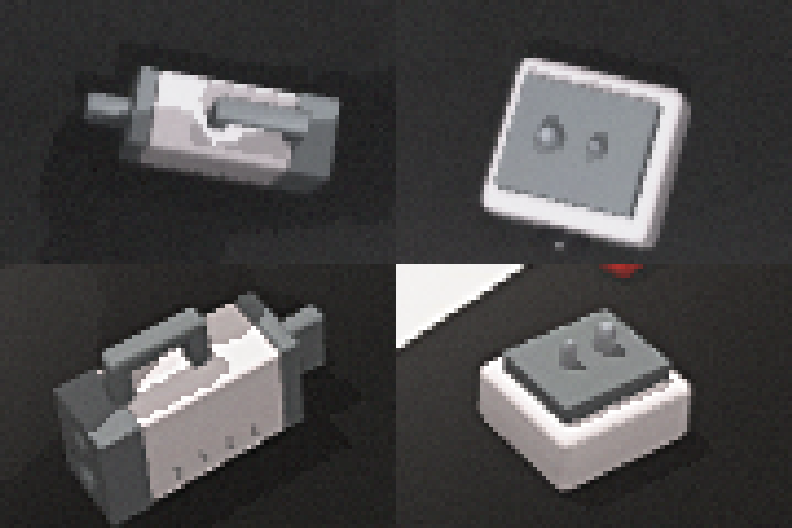

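The crop shows the jug's bar at upper left and its handle up. The base has its thick peg at left and thin peg at right. My x<520 cut clipped the jug, so I'll re-measure it with a wider window.

```bash
cat > m2.py <<'E'
import numpy as np,cv2
for n in("top","scene"):
    W=np.load(n+"0.npz")["W"]; x,y,z=W[...,0],W[...,1],W[...,2]
    reg=(x>420)&(x<590)&(y>-330)&(y<0)&(z>12)
    for a,b,t in((78,88,"side"),(115,130,"handle"),(12,75,"bar")):
        m=reg&(z>a)&(z<b)
        if t=="bar":
            lid=np.array([505,-210])+0  # select beyond lid face
            s=(x-512)*.179+(y+210)*.984; m&=s>80
        q=W[m]; print(n,t,len(q),q[:,2].round().min(),q[:,2].max().round(),np.median(q[:,2]).round(1),cv2.minAreaRect(q[:,:2].astype(np.float32)),q.mean(0).round(1))
E
python3 m2.py; python3 -c "
from h import *
s=r.read_state();print(s['joints'],s['orientation'])
from scipy.spatial.transform import Rotation as R
print(R.from_euler('xyz',s['orientation'],degrees=True).as_matrix().round(3))"
```

```text
top side 658 78.0 88.0 82.2 ((510.205322265625, -210.19888305664062), (150.44479370117188, 60.26982116699219), 79.69815063476562) [ 509.  -206.5   82.3]
top handle 128 115.0 127.0 121.0 ((507.919189453125, -224.8289031982422), (69.56452178955078, 18.989646911621094), 79.8780288696289) [ 506.7 -224.5  120.9]
top bar 61 23.0 72.0 64.5 ((526.7127075195312, -116.64273071289062), (27.997726440429688, 16.017290115356445), 77.18025970458984) [ 524.3 -116.5   58.4]
scene side 708 78.0 88.0 82.1 ((512.1337890625, -209.5179443359375), (149.6719512939453, 62.80445861816406), 79.2680435180664) [ 516.9 -212.7   82.1]
scene handle 147 115.0 125.0 120.3 ((507.11712646484375, -224.58724975585938), (69.0859146118164, 23.538047790527344), 76.9732666015625) [ 510.2 -225.2  120.2]
scene bar 93 19.0 72.0 53.9 ((530.9541625976562, -116.0164794921875), (26.28670310974121, 16.030654907226562), 83.18771362304688) [ 533.2 -115.2   51. ]
[59.61115313 24.92979118  1.43207837 90.18213634 -0.66358545 64.97309553
 -4.30369593] [-1.79923725e+02  8.42545799e-03  2.45049215e+01]
[[ 0.91   0.415 -0.001]
 [ 0.415 -0.91   0.001]
 [-0.    -0.001 -1.   ]]
```

```bash
cat >> h.py <<'E'
from scipy.spatial.transform import Rotation as R
def state(): 
    s=r.read_state(); M=R.from_euler('xyz',s['orientation'],degrees=True).as_matrix()
    return s,np.array(s['eef_pos']),M
def toolR(yaw_d,tilt):
    """tool x horiz along yaw_d (deg) before tilt; z down; then rotate about tool y by tilt deg"""
    return (R.from_euler('xyz',[180,0,yaw_d],degrees=True)*R.from_rotvec([0,np.radians(tilt),0])).as_matrix()
def delta(p,M2):
    s,p0,M=state()
    print("t",round(s['time_s'],2),"pos",p0.round(1),"rpy",np.round(s['orientation'],1),"F",np.round(s['force'],1),"w",round(s['gripper_width'],3),"gf",np.round(s['grasp_force'],1))
    print("rot now",R.from_matrix(M.T@M2).as_rotvec().round(4),"shift m, axes now",(M.T@(p-p0)/1000).round(4),"axes after",(M2.T@(p-p0)/1000).round(4))
E
echo ok
```

```text
ok
```

apply_moves:
  targets:
    - [0,0,-0.12,0,0,0,0.0854]
    - [0,0,-0.12,0,0,0,0.0854]
    - [0,0,-0.12,0,0,0,0.0854]
    - [0,0,-0.12,0,0,0,0.0854]
    - [0,0,-0.12,0,0,0,0.0854]
    - [0,0,-0.12,0,0,0,0.0854]
    - [0,0,-0.12,0,0,0,0.0854]
    - [0,0,-0.12,0,0,0,0.0854]
    - [0,0,0,0.047,0.015,0,0.0854]
    - [0,0,0,0.047,0.015,0,0.0854]
    - [0,0,0,0.047,0.015,0,0.0854]
    - [0,0,0,0.047,0.015,0,0.0854]
    - [0,0,0,0.047,0.015,0,0.0854]
    - [0,0,0,0.047,0.015,0,0.0854]
    - [0,0,0,0.047,0.015,0,0.0854]
    - [0,0,0,0.047,0.015,0,0.0854]
    - [0,0,0,0.047,0.015,0,0.0854]
    - [0,0,0,0.047,0.015,0,0.0854]
    - [0,0,0,0.047,0.015,0,0.0854]
    - [0,0,0,0.047,0.015,0,0.0854]

```text
time_s: 2.6
eef_pos: [539.3, -45.6, 231.1]
orientation: [-180.0, 0.0, 79.5]
force: [0.5, -0.8, 0.2]
gripper_width: 0.996
grasp_force: 0.0
```

```bash
python3 -c "
from h import *
delta(np.array([541,-41,115]),toolR(79.7,-45)); print(r.read_state()['joints'].round(1))"
```

```text
t 2.6 pos [539.3 -45.6 231.1] rpy [-180.     0.    79.5] F [ 0.5 -0.8  0.2] w 0.996 gf 0.0
rot now [-0.0018 -0.7851 -0.0033] shift m, axes now [0.0049 0.0008 0.1161] axes after [0.0855 0.0008 0.0787]
[ 18.8  19.5 -25.6 100.2   9.4  62.4 -20.5]
```

Tilt by -0.785 in place (8 rows), then go down to the hover.

apply_moves:
  targets:
    - [0,-0.098,0,0,0,0,0.0854]
    - [0,-0.098,0,0,0,0,0.0854]
    - [0,-0.098,0,0,0,0,0.0854]
    - [0,-0.098,0,0,0,0,0.0854]
    - [0,-0.098,0,0,0,0,0.0854]
    - [0,-0.098,0,0,0,0,0.0854]
    - [0,-0.098,0,0,0,0,0.0854]
    - [0,-0.098,-0.003,0,0,0,0.0854]
    - [0,0,0,0.029,0,0.026,0.0854]
    - [0,0,0,0.029,0,0.026,0.0854]
    - [0,0,0,0.028,0.001,0.026,0.0854]
    - [0,0,0,0,0,0,0.0854]

```text
time_s: 4.1
eef_pos: [539.3, -41.8, 113.3]
orientation: [-179.4, 45.1, 80.1]
force: [-0.4, -0.7, 1.0]
gripper_width: 0.998
grasp_force: 0.0
```

```bash
python3 -c "
from h import *
delta(np.array([526,-124.6,29.8]),toolR(79.7,-45)); print(r.read_state()['joints'].round(1))"
```

```text
t 4.1 pos [539.3 -41.8 113.3] rpy [-179.4   45.1   80.1] F [-0.4 -0.7  1. ] w 0.998 gf 0.0
rot now [-0.0054  0.0011  0.0043] shift m, axes now [-0.0002  0.0024  0.1183] axes after [-0.0003  0.0017  0.1183]
[-13.9  40.5 -16.3 100.6  44.   79.8 -63.6]
```

apply_moves:
  targets:
    - [-0.005,0,0.004,0,0.002,0.02,0.0854]
    - [0,0,0,0,0,0.03,0.0854]
    - [0,0,0,0,0,0.03,0.0854]
    - [0,0,0,0,0,0.025,0.0854]
    - [0,0,0,0,0,0.013,0.0854]
    - [0,0,0,0,0,0,0.0854]
    - [0,0,0,0,0,0,0]
    - [0,0,0,0,0,0,0]
    - [0,0,0,0,0,0,0]
    - [0,0,0,0,0,0,0]
    - [0,0,0,0,0,0,0]
    - [0,0,0,0,0,0,0]

```text
time_s: 5.6
eef_pos: [528.1, -123.5, 32.1]
orientation: [179.6, 44.9, 79.4]
force: [-1.2, 2.3, 5.4]
gripper_width: 0.177
grasp_force: 58.8
```

```bash
python3 -c "
from h import *
delta(np.array([526,-124.6,29.8]),toolR(79.7,-45)); c=cam('scene'); save(c,'s1.png'); c=c['frame'][130:330,130:430]; cv2.imwrite('pics/s1.png',cv2.resize(c[:,:,::-1],None,fx=2,fy=2))"
```

```text
t 5.6 pos [ 528.1 -123.5   32.1] rpy [179.6  44.9  79.4] F [-1.2  2.3  5.4] w 0.177 gf 58.8
rot now [ 0.0031 -0.0012 -0.0033] shift m, axes now [ 0.0006 -0.0019  0.0026] axes after [ 0.0006 -0.0019  0.0026]
```

View pics/s1.png

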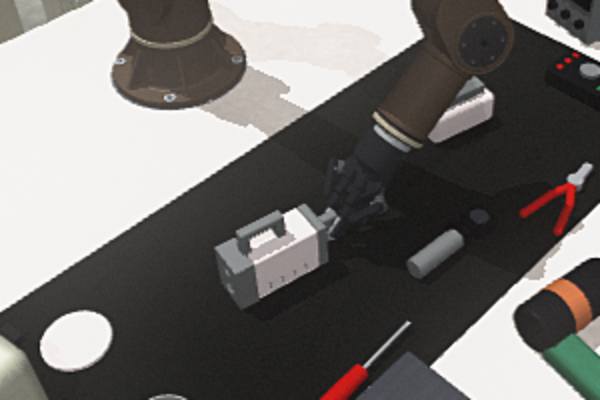

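The picture shows both fingers on the lid bar at about (335,215), with the jug undisturbed. The width of 0.177 matches 16 mm. Next I lift, then swing the jug upright.

apply_moves:
  targets:
    - [0,0,0,-0.008,0,-0.008,0]
    - [0,0,0,-0.016,0,-0.016,0]
    - [0,0,0,-0.016,0,-0.016,0]
    - [0,0,0,-0.016,0,-0.016,0]
    - [0,0,0,-0.016,0,-0.016,0]
    - [0,0,0,-0.016,0,-0.016,0]
    - [0,0,0,-0.016,0,-0.016,0]
    - [0,0,0,-0.016,0,-0.016,0]
    - [0,0,0,-0.008,0,-0.008,0]
    - [0,0,0,0,0,0,0]

```text
time_s: 6.9
eef_pos: [527.5, -123.7, 213.4]
orientation: [179.6, 44.9, 79.4]
force: [-0.4, 0.3, -2.8]
gripper_width: 0.177
grasp_force: 58.6
```

```bash
python3 -c "
from h import *
s,p,M=state(); delta(p,toolR(79.5,45)); c=cam('scene'); c=c['frame'][80:300,130:430]; cv2.imwrite('pics/s2.png',cv2.resize(c[:,:,::-1],None,fx=2,fy=2))"
```

```text
t 6.9 pos [ 527.5 -123.7  213.4] rpy [179.6  44.9  79.4] F [-0.4  0.3 -2.8] w 0.177 gf 58.6
rot now [0.0061 1.5689 0.0033] shift m, axes now [0. 0. 0.] axes after [0. 0. 0.]
```

View pics/s2.png

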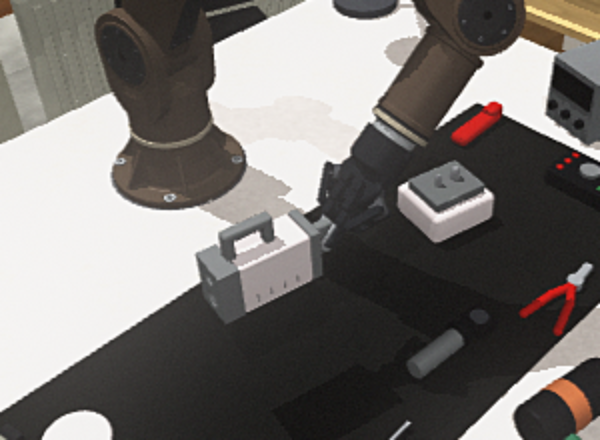

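The jug is off the table and level, with the grip at about (325,230) and no slip. Next I turn it upright.

apply_moves:
  targets:
    - [0,0.06,0,0,0,0,0]
    - [0,0.1,0,0,0,0,0]
    - [0,0.11,0,0,0,0,0]
    - [0,0.11,0,0,0,0,0]
    - [0,0.11,0,0,0,0,0]
    - [0,0.11,0,0,0,0,0]
    - [0,0.11,0,0,0,0,0]
    - [0,0.11,0,0,0,0,0]
    - [0,0.11,0,0,0,0,0]
    - [0,0.11,0,0,0,0,0]
    - [0,0.11,0,0,0,0,0]
    - [0,0.11,0,0,0,0,0]
    - [0,0.11,0,0,0,0,0]
    - [0,0.11,0,0,0,0,0]
    - [0,0.09,0,0,0,0,0]
    - [0,0,0,0,0,0,0]

```text
time_s: 8.95
eef_pos: [525.7, -125.7, 210.1]
orientation: [-179.9, -45.1, 79.5]
force: [0.0, 0.7, -2.4]
gripper_width: 0.177
grasp_force: 58.9
```

```bash
cat > look.py <<'E'
from h import *
import sys
s,p,M=state(); delta(p,toolR(79.5,45)); print(s['joints'].round(1))
c=cam('scene'); W=pts(c)
f=c['frame'][80:300,130:430]; cv2.imwrite('pics/'+sys.argv[1],cv2.resize(f[:,:,::-1],None,fx=2,fy=2))
E
python3 look.py s3.png
```

```text
t 8.95 pos [ 525.7 -125.7  210.1] rpy [-179.9  -45.1   79.5] F [ 0.   0.7 -2.4] w 0.177 gf 58.9
rot now [-0.0004 -0.0014 -0.0005] shift m, axes now [0. 0. 0.] axes after [0. 0. 0.]
[ 57.3  35.9 -35.8  97.9 -25.5  66.6  27.7]
```

View pics/s3.png

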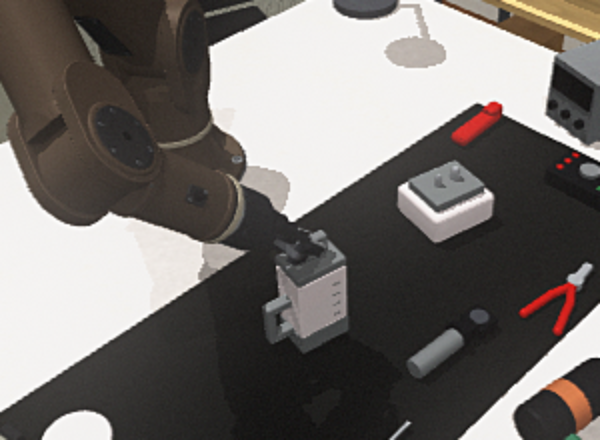

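The jug is upright, foot down, at about (312,300), with the handle at (272,318) towards -y. By computation its foot is at 47 mm, so I lower it 40 mm and then creep.

apply_moves:
  targets:
    - [0,0,0,-0.005,0,0.005,0]
    - [0,0,0,-0.008,0,0.008,0]
    - [0,0,0,-0.008,0,0.008,0]
    - [0,0,0,-0.006,0,0.006,0]
    - [0,0,0,-0.0015,0,0.0015,0]
    - [0,0,0,-0.001,0,0.001,0]
    - [0,0,0,0,0,0,0]

```text
time_s: 9.88
eef_pos: [527.5, -123.9, 171.2]
orientation: [179.6, -45.0, 79.9]
force: [1.1, -1.0, -3.3]
gripper_width: 0.178
grasp_force: 58.9
```

apply_moves:
  targets:
    - [0,0,0,-0.001,0,0.001,0]
    - [0,0,0,-0.0005,0,0.0005,0]
    - [0,0,0,0,0,0,0]

```text
time_s: 10.25
eef_pos: [527.4, -123.8, 169.0]
orientation: [179.6, -45.0, 79.9]
force: [-0.8, 0.3, -3.2]
gripper_width: 0.178
grasp_force: 58.9
```

apply_moves:
  targets:
    - [0,0,0,-0.001,0,0.001,0]
    - [0,0,0,0,0,0,0]

```text
time_s: 10.5
eef_pos: [527.4, -123.8, 167.4]
orientation: [179.7, -45.0, 79.9]
force: [-0.6, 0.8, -3.0]
gripper_width: 0.179
grasp_force: 58.9
```

apply_moves:
  targets:
    - [0,0,0,-0.001,0,0.001,0]
    - [0,0,0,0,0,0,0]

```text
time_s: 10.75
eef_pos: [527.4, -123.8, 166.1]
orientation: [179.6, -45.0, 79.9]
force: [0.2, 0.3, -1.4]
gripper_width: 0.177
grasp_force: 58.9
```

apply_moves:
  targets:
    - [0,0,0,-0.001,0,0.001,0]
    - [0,0,0,0,0,0,0]

```text
time_s: 11.0
eef_pos: [527.8, -123.6, 166.2]
orientation: [179.6, -45.1, 80.0]
force: [-3.5, -2.6, 9.6]
gripper_width: 0.18
grasp_force: 60.6
```

apply_moves:
  targets:
    - [0,0,0,0,0,0,0.03]
    - [0,0,0,0,0,0,0.05]
    - [0,0,0,0,0,0,0.0854]
    - [0,0,0,0,0,0,0.0854]
    - [0,0,0,0,0,0,0.0854]
    - [0,0,0,0,0,-0.01,0.0854]
    - [0,0,0,0,0,-0.03,0.0854]
    - [0,0,0,0,0,-0.045,0.0854]
    - [0,0,0,0,0,-0.045,0.0854]
    - [0,0,0,0,0,0,0.0854]

```text
time_s: 12.25
eef_pos: [511.2, -218.2, 258.5]
orientation: [179.3, -44.8, 79.9]
force: [0.0, -0.2, -0.3]
gripper_width: 0.998
grasp_force: 0.0
```

```bash
cat > m3.py <<'E'
from h import *
s,p,M=state(); print(s['time_s'],p.round(1),np.round(s['orientation'],1),s['force'].round(1))
for n in("top","scene"):
    c=cam(n); W=pts(c); x,y,z=W[...,0],W[...,1],W[...,2]
    reg=(x>440)&(x<600)&(y>-250)&(y<-60)
    k=lambda a,b:W[reg&(z>a)&(z<b)]
    for a,b,t in((147,160,"lid"),(180,192,"bartop"),(90,102,"handletop"),(8,145,"low")):
        q=k(a,b)
        if len(q)>3: print(n,t,len(q),np.median(q[:,2]).round(1),np.round(cv2.minAreaRect(q[:,:2].astype(np.float32))[0],1),np.round(cv2.minAreaRect(q[:,:2].astype(np.float32))[1],1),round(cv2.minAreaRect(q[:,:2].astype(np.float32))[2],1))
    if n=="top": f=c['frame'][150:270,300:460]; save(c,'raw_t3.png')
    else: g=c['frame'][120:300,150:390]
cv2.imwrite('pics/t3.png',np.hstack([cv2.resize(f[:,:,::-1],(400,300)),cv2.resize(g[:,:,::-1],(400,300))]))
E
python3 m3.py
```

```text
12.25 [ 511.2 -218.2  258.5] [179.3 -44.8  79.9] [ 0.  -0.2 -0.3]
top lid 382 152.5 [ 524.7 -135.5] [80.  59.5] 79.2
top bartop 84 185.9 [ 524.3 -136. ] [48.5 14.9] 81.3
top handletop 80 96.4 [ 511.4 -150.1] [120.   51.2] 72.7
top low 320 85.3 [ 520.9 -149.2] [175.5 156.6] 86.8
scene lid 318 151.9 [ 527.3 -135.1] [80.3 61.3] 78.8
scene bartop 89 185.0 [ 525.8 -135.5] [47.9 17.6] 80.3
scene handletop 173 96.5 [ 534.4 -159.2] [114.7  47.1] 47.5
scene low 1203 79.9 [ 561.  -155.6] [156.   82.2] 44.5
```

View pics/t3.png

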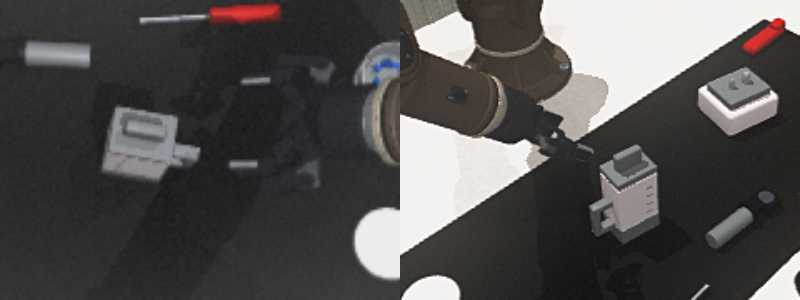

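The jug stands upright on its own: lid at (148,130) in the top crop, foot at (625,225) in the scene crop. The fingers are clear, the lid height of 152 mm is right, and the lid rectangle of 80x60 mm is centred at (525,-135.5). Now I point the tool down and go above it.

apply_moves:
  targets:
    - [0,-0.098,0,0,0,0,0.0854]
    - [0,-0.098,0,0,0,0,0.0854]
    - [0,-0.098,0,0,0,0,0.0854]
    - [0,-0.098,0,0,0,0,0.0854]
    - [0,-0.098,0,0,0,0,0.0854]
    - [0,-0.098,0,0,0,0,0.0854]
    - [0,-0.098,0,0,0,0,0.0854]
    - [0,-0.098,0,0,0,0,0.0854]
    - [0,0,0,0.028,0,0,0.0854]
    - [0,0,0,0.028,0,0,0.0854]
    - [0,0,0,0.028,0,0,0.0854]
    - [0,0,0,0,0,0,0.0854]

```text
time_s: 13.85
eef_pos: [525.3, -127.5, 255.9]
orientation: [179.9, -0.2, 80.0]
force: [-0.5, 0.0, -0.2]
gripper_width: 0.997
grasp_force: 0.0
```

```bash
python3 -c "
from h import *
delta(np.array([525.5,-135.5,158.5]),toolR(79.4,0)); print(r.read_state()['joints'].round(1))"
```

```text
t 13.85 pos [ 525.3 -127.5  255.9] rpy [179.9  -0.2  80. ] F [-0.5  0.  -0.2] w 0.997 gf 0.0
rot now [ 0.0026 -0.0034  0.0113] shift m, axes now [-0.0082  0.0014  0.0974] axes after [-0.0078  0.0017  0.0974]
[ 29.2  18.4 -27.4  98.3   9.   65.4 -10.7]
```

apply_moves:
  targets:
    - [0.003,-0.003,0.011,-0.008,0.0015,0,0.0854]
    - [0,0,0,0,0,0.02,0.0854]
    - [0,0,0,0,0,0.025,0.0854]
    - [0,0,0,0,0,0.025,0.0854]
    - [0,0,0,0,0,0.02,0.0854]
    - [0,0,0,0,0,0.007,0.0854]
    - [0,0,0,0,0,0,0.0854]
    - [0,0,0,0,0,0,0.03]
    - [0,0,0,0,0,0,0]
    - [0,0,0,0,0,0,0]
    - [0,0,0,0,0,0,0]
    - [0,0,0,0,0,0,0]
    - [0,0,0,0,0,0,0]

```text
time_s: 15.48
eef_pos: [525.8, -139.8, 160.0]
orientation: [179.9, 0.1, 79.1]
force: [-2.8, 0.6, 4.5]
gripper_width: 0.182
grasp_force: 59.5
```

apply_moves:
  targets:
    - [0,0,0,0,0,-0.01,0]
    - [0,0,0,0,0,-0.025,0]
    - [0,0,0,0,0,-0.03,0]
    - [0,0,0,0,0,-0.03,0]
    - [0,0,0,0,0,-0.025,0]
    - [0,0,0,0,0,-0.01,0]
    - [0,0,0,0.015,-0.006,0,0]
    - [0,0,0,0.03,-0.012,0,0]
    - [0,0,0,0.035,-0.013,0,0]
    - [0,0,0,0.035,-0.013,0,0]
    - [0,0,0,0.035,-0.013,0,0]
    - [0,0,0,0.035,-0.013,0,0]
    - [0,0,0,0.035,-0.013,0,0]
    - [0,0,0,0.035,-0.013,0,0]
    - [0,0,0,0.035,-0.013,0,0]
    - [0,0,0,0.03,-0.012,0,0]
    - [0,0,0.033,0.02,-0.008,0,0]
    - [0,0,0,0.011,-0.003,0,0]
    - [0,0,0,0,0,0,0]
    - [0,0,0,0,0,0,0]

```text
time_s: 17.98
eef_pos: [463.2, 229.0, 288.8]
orientation: [179.9, 0.1, 77.1]
force: [1.2, -0.2, -2.8]
gripper_width: 0.175
grasp_force: 58.8
```

```bash
cat > m4.py <<'E'
from h import *
s,p,M=state(); print(s['time_s'],p.round(1),np.round(s['orientation'],1),s['force'].round(1),s['gripper_width'])
for n in("top","scene"):
    c=cam(n); W=pts(c); x,y,z=W[...,0],W[...,1],W[...,2]
    reg=(x>340)&(x<600)&(y>120)&(y<370)
    uz=p[2]-158.5+1
    for a,b,t in((uz+142,uz+156,"lid"),(uz+85,uz+101,"handletop")):
        q=W[reg&(z>a)&(z<b)]
        if len(q)>3:
            rc=cv2.minAreaRect(q[:,:2].astype(np.float32)); print(n,t,len(q),np.median(q[:,2]).round(1),np.round(rc[0],1),np.round(rc[1],1),round(rc[2],1))
    if n=="top": f=c['frame'][160:280,170:330]
    else: g=c['frame'][50:230,250:490]
    np.savez(n+"4.npz",W=W,f=c['frame'])
cv2.imwrite('pics/t4.png',np.hstack([cv2.resize(f[:,:,::-1],(400,300)),cv2.resize(g[:,:,::-1],(400,300))]))
E
python3 m4.py
```

```text
17.975 [463.2 229.  288.8] [1.799e+02 1.000e-01 7.710e+01] [ 1.2 -0.2 -2.8] 0.17463751262552962
top lid 17 279.5 [482.  192.7] [18.6  7.5] 45.7
top handletop 45 225.8 [461.1 173.3] [52.  13.8] 45.6
scene lid 234 280.4 [467.8 232.3] [81.7 62. ] 75.9
scene handletop 178 224.7 [471.7 212.5] [118.2  52.4] 51.4
```

View pics/t4.png

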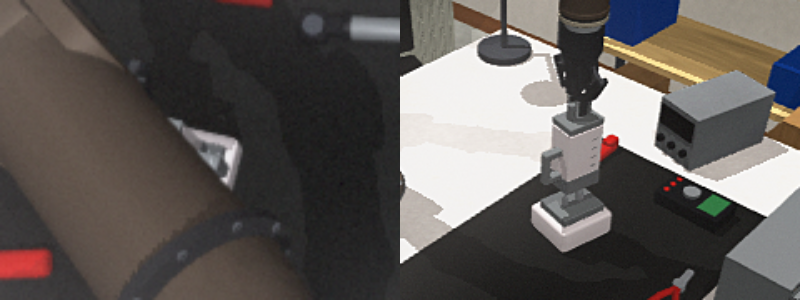

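The scene crop shows the jug upright over the base at (578,150), pegs below at (572,205). The arm hides the top view. For the relative offset I'll fit planes in the scene depth to the matching jug and base side faces.

```bash
cat > m5.py <<'E'
import numpy as np, sys
def run(W,zu,c0=(462.3,234.5),yawb=-102.6):
    """face planes in base frame (x along thin peg side)"""
    a=np.radians(yawb); ex=np.array([np.cos(a),np.sin(a)]); ey=np.array([-ex[1],ex[0]])
    q=W.reshape(-1,3); q=q[np.isfinite(q[:,0])]; u=(q[:,:2]-c0)@ex; v=(q[:,:2]-c0)@ey; z=q[:,2]
    def fit(s,t,sn,tlo,thi,zlo,zhi,name):
        m=(abs(s-sn)<9)&(t>tlo)&(t<thi)&(z>zlo)&(z<zhi)
        for _ in range(4):
            A=np.c_[np.ones(m.sum()),t[m],z[m]-(zlo+zhi)/2]; k=np.linalg.lstsq(A,s[m],rcond=None)[0]
            res=s-(k[0]+k[1]*t+k[2]*(z-(zlo+zhi)/2)); m=(abs(res)<2.5)&(t>tlo)&(t<thi)&(z>zlo)&(z<zhi)
        print(name,m.sum(),"offset %.2f (nominal %g) yaw %.2f tilt %.2f rms %.2f"%(k[0],sn,np.degrees(k[1]),np.degrees(k[2]),res[m].std()))
    fit(v,u,60,-48,48,15,50,"body +y"); fit(u,v,65,-43,43,15,50,"body +x")
    fit(v,u,30,-35,35,zu+35,zu+125,"jug +y"); fit(v,u,30,-35,35,zu+5,zu+22,"jug foot +y")
    for lo,hi in((-27,-11),(11,27)): fit(u,v,40,lo,hi,zu+35,zu+125,"jug +x")
    # pegs/deck top
    m=(abs(u)<50)&(abs(v)<41)&(z>73)&(z<82); print("deck z",np.median(z[m]),m.sum())
if __name__=="__main__":
    run(np.load("scene4.npz")["W"],float(sys.argv[1]))
E
python3 m5.py 131
python3 - <<'E'
import numpy as np; from m5 import run
print("initial base only:"); 
try: run(np.load("scene0.npz")["W"],131)
except Exception as e: print(e)
E
```

```text
body +y 135 offset 59.55 (nominal 60) yaw -1.58 tilt -0.77 rms 1.32
body +x 108 offset 63.13 (nominal 65) yaw 0.59 tilt -2.01 rms 1.02
jug +y 322 offset 32.73 (nominal 30) yaw -0.49 tilt -0.21 rms 1.26
jug foot +y 62 offset 32.46 (nominal 30) yaw 0.25 tilt -5.45 rms 1.18
jug +x 42 offset 40.75 (nominal 40) yaw 3.79 tilt -0.43 rms 1.10
jug +x 66 offset 39.61 (nominal 40) yaw 0.67 tilt -1.11 rms 1.15
deck z 76.97777562740032 342
initial base only:
body +y 136 offset 59.74 (nominal 60) yaw -0.11 tilt -0.72 rms 1.32
body +x 108 offset 63.06 (nominal 65) yaw 0.63 tilt 0.12 rms 1.10
jug +y 0 offset 0.00 (nominal 30) yaw 0.00 tilt 0.00 rms nan
jug foot +y 0 offset 0.00 (nominal 30) yaw 0.00 tilt 0.00 rms nan
jug +x 0 offset 0.00 (nominal 40) yaw 0.00 tilt 0.00 rms nan
jug +x 0 offset 0.00 (nominal 40) yaw 0.00 tilt 0.00 rms nan
deck z 77.16055465083025 379
  ret = _var(a, axis=axis, dtype=dtype, out=out, ddof=ddof,
  arrmean = um.true_divide(arrmean, div, out=arrmean,
  ret = ret.dtype.type(ret / rcount)
```

apply_moves:
  targets:
    - [0,0,0,0.0015,-0.0025,0.008,0]
    - [0,0,0,0,0,0.012,0]
    - [0,0,0,0,0,0.004,0]
    - [0,0,0,0,0,0,0]
    - [0,0,0,0,0,0,0]

```text
time_s: 18.7
eef_pos: [461.1, 232.2, 265.4]
orientation: [179.9, 0.0, 77.2]
force: [-0.5, 0.8, -2.7]
gripper_width: 0.176
grasp_force: 58.7
```

```bash
cat > m6.py <<'E'
from h import *
from m5 import run
s,p,M=state(); print(p.round(1),np.round(s['orientation'],1),s['force'].round(1))
W=[];
for i in range(4):
    c=cam("scene"); W.append(pts(c))
run(np.stack(W),p[2]-158)
cv2.imwrite('pics/t6.png',cv2.resize(c['frame'][115:195,315:395,::-1],None,fx=7,fy=7,interpolation=cv2.INTER_CUBIC))
E
python3 m6.py
```

```text
[461.1 232.2 265.4] [179.9   0.   77.2] [-0.5  0.8 -2.7]
body +y 550 offset 59.61 (nominal 60) yaw -0.40 tilt 0.26 rms 1.26
body +x 420 offset 63.37 (nominal 65) yaw 0.42 tilt -0.50 rms 1.12
jug +y 1261 offset 29.59 (nominal 30) yaw -0.14 tilt 0.30 rms 1.26
jug foot +y 218 offset 29.07 (nominal 30) yaw -0.15 tilt -3.47 rms 1.33
jug +x 170 offset 38.27 (nominal 40) yaw 3.65 tilt -0.09 rms 1.11
jug +x 272 offset 38.04 (nominal 40) yaw -3.67 tilt 0.26 rms 1.18
deck z 76.9957961146676 1164
```

View pics/t6.png

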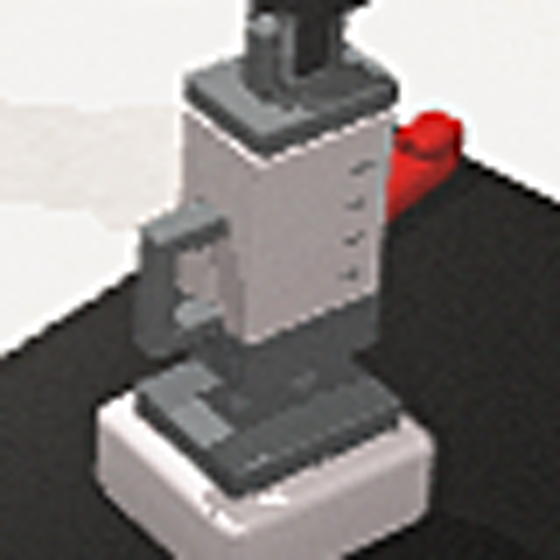

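The picture shows the foot just above the pegs at about (240,370), handle on the thin-peg side at (150,290). Face offsets of jug and base agree within 0.3 mm. Lowering gently.

apply_moves:
  targets:
    - [0,0,0,0,0,0.003,0]
    - [0,0,0,0,0,0.003,0]
    - [0,0,0,0,0,0.002,0]
    - [0,0,0,0,0,0.001,0]
    - [0,0,0,0,0,0,0]

```text
time_s: 19.52
eef_pos: [461.0, 232.0, 256.1]
orientation: [179.9, 0.1, 77.2]
force: [-0.4, -0.2, -2.7]
gripper_width: 0.174
grasp_force: 58.8
```

apply_moves:
  targets:
    - [0,0,0,0,0,0.002,0]
    - [0,0,0,0,0,0.001,0]
    - [0,0,0,0,0,0,0]

```text
time_s: 19.9
eef_pos: [461.0, 232.0, 253.1]
orientation: [179.9, 0.1, 77.2]
force: [0.8, -0.3, -2.4]
gripper_width: 0.178
grasp_force: 58.8
```

apply_moves:
  targets:
    - [0,0,0,0,0,0.002,0]
    - [0,0,0,0,0,0.001,0]
    - [0,0,0,0,0,0,0]

```text
time_s: 20.27
eef_pos: [461.0, 231.9, 250.1]
orientation: [179.9, 0.1, 77.2]
force: [0.2, 0.8, -2.2]
gripper_width: 0.174
grasp_force: 58.8
```

No force with the foot about 8 mm below the peg tops, so the pegs are entering the holes.

apply_moves:
  targets:
    - [0,0,0,0,0,0.002,0]
    - [0,0,0,0,0,0.002,0]
    - [0,0,0,0,0,0.001,0]
    - [0,0,0,0,0,0,0]

```text
time_s: 20.78
eef_pos: [461.0, 232.0, 245.1]
orientation: [179.9, 0.1, 77.2]
force: [-0.6, 0.4, -2.8]
gripper_width: 0.172
grasp_force: 58.8
```

apply_moves:
  targets:
    - [0,0,0,0,0,0.002,0]
    - [0,0,0,0,0,0.002,0]
    - [0,0,0,0,0,0.001,0]
    - [0,0,0,0,0,0,0]

```text
time_s: 21.28
eef_pos: [461.0, 232.0, 240.1]
orientation: [179.9, 0.1, 77.2]
force: [-0.4, -0.7, -3.4]
gripper_width: 0.175
grasp_force: 58.8
```

apply_moves:
  targets:
    - [0,0,0,0,0,0.001,0]
    - [0,0,0,0,0,0.001,0]
    - [0,0,0,0,0,0,0]

```text
time_s: 21.65
eef_pos: [461.0, 231.9, 238.1]
orientation: [179.9, 0.1, 77.2]
force: [-0.4, 0.0, -2.9]
gripper_width: 0.173
grasp_force: 58.8
```

apply_moves:
  targets:
    - [0,0,0,0,0,0.001,0]
    - [0,0,0,0,0,0,0]

```text
time_s: 21.9
eef_pos: [461.0, 232.0, 237.1]
orientation: [179.9, 0.1, 77.2]
force: [0.5, 0.3, -1.9]
gripper_width: 0.174
grasp_force: 58.8
```

apply_moves:
  targets:
    - [0,0,0,0,0,0.001,0]
    - [0,0,0,0,0,0,0]

```text
time_s: 22.15
eef_pos: [461.0, 231.9, 236.1]
orientation: [179.9, 0.1, 77.2]
force: [0.4, -0.2, -2.6]
gripper_width: 0.175
grasp_force: 58.8
```

apply_moves:
  targets:
    - [0,0,0,0,0,0.0007,0]
    - [0,0,0,0,0,0,0]

```text
time_s: 22.4
eef_pos: [461.0, 232.0, 235.4]
orientation: [179.9, 0.1, 77.2]
force: [0.3, 0.6, -2.9]
gripper_width: 0.176
grasp_force: 58.8
```

apply_moves:
  targets:
    - [0,0,0,0,0,0.0006,0]
    - [0,0,0,0,0,0,0]

```text
time_s: 22.65
eef_pos: [461.0, 232.0, 234.9]
orientation: [179.9, 0.1, 77.2]
force: [0.6, -0.5, -2.1]
gripper_width: 0.178
grasp_force: 59.0
```

apply_moves:
  targets:
    - [0,0,0,0,0,0.0006,0]
    - [0,0,0,0,0,0,0]

```text
time_s: 22.9
eef_pos: [461.1, 232.1, 234.9]
orientation: [179.9, 0.0, 77.2]
force: [-2.3, -1.4, 6.3]
gripper_width: 0.174
grasp_force: 59.8
```

The jug touches the deck at the expected height, with 6 N upward. I release and retreat straight up, then clear of the top view.

apply_moves:
  targets:
    - [0,0,0,0,0,0,0.03]
    - [0,0,0,0,0,0,0.05]
    - [0,0,0,0,0,0,0.0854]
    - [0,0,0,0,0,0,0.0854]
    - [0,0,0,0,0,0,0.0854]
    - [0,0,0,0,0,-0.01,0.0854]
    - [0,0,0,0,0,-0.025,0.0854]
    - [0,0,0,0,0,-0.03,0.0854]
    - [0,0,0,0,0,-0.03,0.0854]
    - [0,0,0,-0.04,0,0,0.0854]
    - [0,0,0,-0.05,0,0,0.0854]
    - [0,0,0,-0.05,0,0,0.0854]
    - [0,0,0,-0.05,0,0,0.0854]
    - [0,0,0,-0.05,0,0,0.0854]
    - [0,0,0,-0.04,0,0,0.0854]
    - [0,0,0,0,0,0,0.0854]
    - [0,0,0,0,0,0,0.0854]

```text
time_s: 25.02
eef_pos: [399.0, -40.2, 330.2]
orientation: [179.9, 0.0, 77.2]
force: [-0.0, -0.1, -0.1]
gripper_width: 0.999
grasp_force: 0.0
```

```bash
cat > m7.py <<'E'
from h import *
from m5 import run
s,p,M=state(); print(s['time_s'],p.round(1),s['force'].round(1))
c=cam("scene"); W=pts(c); run(W,78.)
for n in("top","scene"):
    c=cam(n); W=pts(c); x,y,z=W[...,0],W[...,1],W[...,2]
    for a,b in((218,238),(255,270)):
        q=W[(x>360)&(x<560)&(y>130)&(y<340)&(z>a)&(z<b)]
        if len(q)>5: print(n,len(q),np.median(q[:,2]).round(1),cv2.minAreaRect(q[:,:2].astype(np.float32)))
    if n=="top": f=c['frame'][90:330,120:500]
    else: g=c['frame'][50:290,200:520]
cv2.imwrite('pics/t7.png',np.hstack([cv2.resize(f[:,:,::-1],(400,300)),cv2.resize(g[:,:,::-1],(400,300))]))
E
python3 m7.py
```

```text
25.025 [399.  -40.2 330.2] [-0.  -0.1 -0.1]
body +y 136 offset 59.47 (nominal 60) yaw -0.60 tilt 1.63 rms 1.22
body +x 104 offset 63.41 (nominal 65) yaw 0.21 tilt -0.57 rms 1.13
jug +y 309 offset 29.41 (nominal 30) yaw -0.04 tilt 0.50 rms 1.26
jug foot +y 55 offset 29.88 (nominal 30) yaw -1.22 tilt 0.25 rms 1.26
jug +x 44 offset 37.89 (nominal 40) yaw 1.74 tilt -0.88 rms 1.03
jug +x 61 offset 38.28 (nominal 40) yaw -3.74 tilt 0.93 rms 1.14
deck z 77.33997424182121 127
top 482 226.8 ((461.797607421875, 235.52398681640625), (81.30780029296875, 60.43260955810547), 77.53242492675781)
top 103 260.8 ((461.7095031738281, 235.48944091796875), (48.83994674682617, 16.010061264038086), 77.29084014892578)
scene 261 226.7 ((464.3929443359375, 233.73165893554688), (81.46408081054688, 62.431739807128906), 78.41175079345703)
scene 55 260.3 ((464.0239562988281, 235.2352294921875), (47.47481918334961, 18.82946014404297), 76.90998077392578)
```

View pics/t7.png

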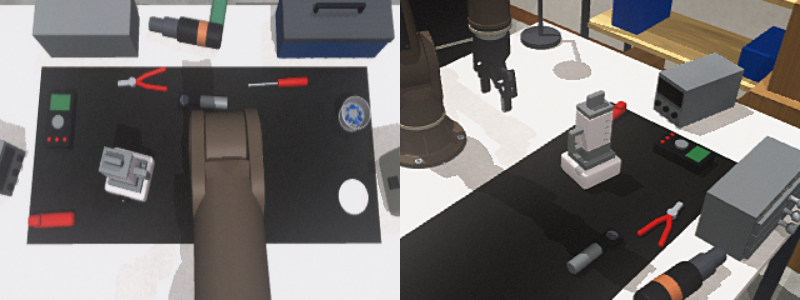

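The final view shows the jug upright on the base (lid at (125,165) in the top crop), with the arm clear and the other things undisturbed. The lid sits 74.6 mm higher than when the jug stood on the mat, which matches 75 mm for fully home.

```bash
python3 -c "
from rig import r
print(r.sign_off())"
```

```text
the job is handed in; nothing more can be done
None
```

The jug was stood upright on the table, released, picked up again and seated fully home on the motor base the right way round. I handed the job in at about 25 s, with the arm clear and the other items not touched.

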